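Feel the gap of the plate clamp with a blade gauge

TASK

Start a fresh gap check on the plate clamp: turn the black reset knob of the counter on its top anticlockwise, back to its zero stop. Then pick up the blade gauge by its handle and slide the blade straight in between the clamp's two plates from the open mouth until it drags snugly (a push of roughly 3 N), without forcing it farther or out through the back. Finish while still gripping the gauge at that depth, and leave the bottle, beaker and tube rack alone.

Things in the scene. Friction and masses are not known exactly. Their poses are not given: they have to be found in the camera images.
- clamp: grey stand fixed to the bench, base 92 x 130 mm, 156 mm tall with knob; origin on the bench under it; x points into the mouth (on its -x side), z up. Lower plate: flat aluminium 60 mm wide, x -37 to +33 mm, top 40 mm up. Over it the upper plate, 50 mm wide, x -33 to +33, and a crossbar 124 mm wide, x -14 to +30, top 112 mm up, on posts at x +8, y +-50 mm
- mouth (a point): middle of the mouth: on the lower plate's top, below the upper plate's front edge; axes as the clamp. The gap is 11 mm here, 6 mm at 10 mm in, then tapers evenly to 0.5 mm at the back, 66 mm in (all +-0.5 mm, differing each time); the 4 mm blade first touches the upper plate 25 to 35 mm in, and the drag grows from there
- knob (a joint): turn of the black reset knob of the clamp's check counter (rad): 0 at its zero stop, growing clockwise seen from above, up to 1.6; stays where it is left (about 0.08 N m of friction)
- knob_grip (a point): on the knob's upright axis, 7 mm below the top of its bar grip, the height to grip at. The bar is 42 mm long, 14 mm thick and 32 mm high; at zero it lies along the clamp's x axis with its white-marked end towards the mouth side.
- jaw (a joint): spring lift of the upper plate (m): 0 at rest, grows as the blade wedges it up, at most 0.006; pressed down with about 1.5 N, plus 2 N per mm of lift. It drags snugly from 0.0004 to 0.003, best 0.001 to 0.002 (pressing the blade down on the lower plate adds drag of its own)
- gauge_grip (a point): centre of the gauge's dark steel handle block, 44 mm long (x) x 14 mm wide (y) x 40 mm high; x points to the blade tip, z up. The blade is a flat steel strip 16 mm wide, 4 mm thick, level with the handle's underside, reaching 86 mm out of the handle's front. The gauge weighs 0.07 to 0.14 kg
- gauge_tip (a point): middle of the blade's tip edge, half-way through its thickness: 108 mm ahead of and 18 mm below gauge_grip; same axes.
- gauge: the whole gauge, origin under the middle of the handle; x points to the blade tip. At the start it lies on the bench.
- bottle: amber jar with a white cap, 56 mm across, 110 mm high, origin at its underside: leave alone
- beaker: glass beaker, 70 mm across, 90 mm high, origin at its underside: leave alone
- rack: white tube rack 70 x 240 mm, tubes to 121 mm high, origin at its underside: leave alone
There are look-alikes about, which are no part of the job. There is more than one size of the gauge; the job needs the smaller. Leave any pink look-alike of the clamp alone.

How it is judged (in metres and radians):
On the way, in this order (a step that is already met when the one before it is completed fails the run):
1. the reset knob is back at its zero stop (value of joint knob below 0.06 rad), for 0.3 s.
2. the gauge is picked up in the fingers (height (world z) of gauge_grip above 0.045 m and contact force between the fingers and gauge above 1 N), for 0.2 s.
3. the blade drags between the plates (value of joint jaw above 0.0004 m and x of gauge_tip in the frame of mouth above 0.02 m), for 0.2 s.
At the end, for the whole second after the job is handed in: knob within 0.08 rad of its zero stop; upper plate wedged up 0.4 to 3 mm by the blade; blade tip 20 to 66 mm past the mouth, within 16 mm of its middle and within 0.14 rad of straight; handle clear of the bench (centre above 50 mm), at rest and still gripped by the fingers (all of step 3 and value of joint knob below 0.08 rad and value of joint jaw below 0.003 m and x of gauge_tip in the frame of mouth below 0.066 m and y of gauge_tip in the frame of mouth between -0.016 and 0.016 m and angle between the x axis of gauge and the x axis of clamp, either way round below 0.14 rad and height (world z) of gauge_grip above 0.05 m and contact force between the fingers and gauge above 1 N and linear speed of gauge below 0.01 m/s); the arm keeps its last pose, push and grip.
It fails at once if the blade is forced in (upper plate wedged up more than 4 mm) (value of joint jaw above 0.004 m).
It fails at once if the blade comes out through the back (x of gauge_tip in the frame of mouth above 0.072 m and value of joint jaw above 0.0005 m).
It fails at once if the bottle is disturbed (distance of bottle from where it was at the start of the episode above 0.03 m).
It fails at once if the beaker is disturbed (distance of beaker from where it was at the start of the episode above 0.03 m).
It fails at once if the tube rack is disturbed (distance of rack from where it was at the start of the episode above 0.03 m).
It also fails if it takes over 58 s, if anything falls off the work surface, if the arm or the gripper's body presses on something with over 40 N, if the wrist force passes 120 N, or if a joint passes its speed limit or range.

ROBOT

A 6-joint arm with a two-finger parallel gripper is mounted at the origin on the work surface. World frame = base frame: x ahead of the robot, y to its left, z up, the work surface at z = 0. Lengths are in mm, angles in rad, forces in N, time in s.
With the tool pointing down it reaches from about 350 to 775 mm from the base axis. Payload 7.3 kg.
Tool frame: the origin (TCP) lies at the very end of the fingers, on their centre line; the grasp point (between the pads) lies grip_point_offset behind it (grip_point_offset is the distance from the TCP to the grasp point, in mm); x points along the fingers, z is the direction in which the jaws open and shut, and the axes are right-handed (so a half turn about x gives the same grasp; the last joint's range is limited). The gripper opens to 92 mm and grips with 3 to 60 N. Pads are 19 mm wide; open, the fingers measure 130 mm over their backs; the gripper's body (75 mm by 190 mm) begins 47 mm behind the grasp point.
Start: joints at [1.183, 0.342, 1.524, -0, 1.275, -0.146], TCP at [125.695, 509.75, 226.741] pointing down, gripper open.
Joint ranges: [-2.53, 2.53], [-0.77, 2.02], [0.04, 2.7], [-1, 4.14], [0.28, 2.66], [-3.11, 3.11]. Speed limits (rad/s): [2.57, 2.57, 3.14, 3.14, 3.14, 3.14].

INTERFACE

Orientations are given as [roll, pitch, yaw] about the fixed x, y, z axes, in that order (R = Rz(yaw) Ry(pitch) Rx(roll)).
In Python, from plant import * gives the robot as it stands.
- The arm moves only by the tool send_rows, never from a script. Its argument "series" is text: rows parted by semicolons, each of 5 numbers parted by spaces: the gripper's target within -1 to 1 (fully open at 1, half-way at 0, shut at -1), then the shift along the tool's x, y, z in units of 30 mm (1.0 is 30 mm), then the turn about the tool's x in units of 5 degrees (1.0 is 5 degrees). A call has 1 to 8 rows; each row is the pose to reach, as a shift and turn from the pose commanded when the call began, along the tool's axes at that moment; what a row does not reach only later rows make up. A row lasts 1/8 s, in which the tool goes at most 62.5 mm and 10.7 degrees, less where a joint would pass 70% of its speed; a pose out of reach is approached as far as the arm can. A call with a gripper value outside its range is refused whole. The fingers move at their own pace and stop on an object; the grip force is fixed at half the most. Time passes only in rows, so rows that repeat a pose let the fingers close. It gives the time, the measured TCP pose, the force and the opening at its end, in the units of the state.
- get_obs(): the state, without advancing time (a new reading comes with each control period).
- capture(name): name is "side" or "top" or "wrist"; returns a dict with "pixels" (420x560x3 uint8, red, green, blue), "mtx" (3x3 intrinsics, pixels), "R" (3x3) and "t" (3): a world point X has camera coordinates R X + t. Camera axes: x right, y down, z forward; pixel columns grow to the right and rows downward; lengths in mm; the calibration is good to about 2 mm. The wrist camera is an equidistant fisheye: a pixel r from the principal point sees the ray r / f radians off the axis. A picture is of the moment at which its call begins. There is no depth.
- close_job(): hands the job in, once; it reports no verdict.
Trained networks look in a picture, given as the dict that the camera call returned (one of the last four; its "shot" number tells which), for a name from the list of things; names that differ only in an ending like _2 or _b are one class to them, and where a whole thing is asked for, a point or a joint stands for the part that bears it (a point fixed in the world has none). Each returns a list of dicts, best first, with "score" (0 to 1); they miss things now and then, are a little off and sometimes report something else, mostly with a low value. They report only what shows in the picture. A call takes as long as a camera call. They do not tell look-alikes from the thing itself.
- cut_out(picture, thing): "pixels" (420x560 bool, what is visible of it).
- place_of(picture, thing): "point" ([x, y, z] in mm, in world coordinates, good to about 4 mm: a listed point, or the origin of a listed thing).
The state is a dict: "time": time; "joint_positions": joint angles; "dq": joint speeds; "tau": joint torques, N m; "tool_pos": TCP position; "tcp_rot": TCP orientation; "contact_force": force on the tool from outside, world axes, zero at the start; "moment": the same for the moment, N m; "grip_width": finger opening in mm.
Only numpy, scipy, OpenCV 4.12 (cv2) and the standard library are available. Lean on these libraries where they do the work, as an engineer would, in place of code of your own. Each camera call takes 0.05 s, during which the arm holds its last target.

## Working session

There is one attempt and no reset: what is moved stays moved. The work goes in short steps, Python scripts to look and compute and a tool call to move; the robot and the scene stay as the last step left them, time stands still between calls to the robot, and variables do not carry over. Pictures are saved under pics/ and viewed, and the job is handed in when it is done.

Besides the shell and the picture viewer there is one more tool, called after "Emit:" as name(argument=value, ...) on one line, values as JSON. send_rows: Moves the arm, as the interface text tells. Its arguments: {"type":"object","properties":{"series":{"type":"string"}},"required":["series"]}

```bash
ls; mkdir -p pics
python3 - <<'E'
from plant import *
import cv2
o=get_obs(); print(o)
for n in ["side","top","wrist"]:
    p=capture(n); cv2.imwrite(f"pics/a_{n}.png",p["pixels"][:,:,::-1]); print(n,p["mtx"].tolist(),p["R"].tolist(),p["t"].tolist())
    for th in ["clamp","gauge","gauge_grip","gauge_tip","knob_grip","mouth","bottle","beaker","rack"]:
        try: print(th,[(round(d["score"],2),[round(v) for v in d["point"]]) for d in place_of(p,th)])
        except Exception as e: print(th,e)
E
```

```text
pics
{'time': 0.0, 'joint_positions': array([ 1.18298806e+00,  3.42728087e-01,  1.52505792e+00,  1.33340861e-05,
        1.27541197e+00, -1.45986641e-01]), 'dq': array([-1.11071216e-03,  2.40607106e-04, -8.58968460e-05, -8.73122440e-04,
       -1.07868801e-03,  7.94474780e-04]), 'tau': array([-7.61681604e-04, -4.31236017e+01, -2.44213718e+01,  7.16509810e-02,
        5.60320972e-02, -9.54563370e-05]), 'tool_pos': array([125.52573118, 509.32960776, 226.02791751]), 'tcp_rot': array([ 2.98766365,  1.56919095, -1.96655085]), 'contact_force': array([ 0.27007967,  0.48933379, -0.01452408]), 'moment': array([-0.0304546 , -0.00643893, -0.04239802]), 'grip_width': 91.76530179990966}
side [[387.75956136878204, 0.0, 283.19916084322625], [0.0, 387.75956136878204, 201.2797836388615], [0.0, 0.0, 1.0]] [[0.9620474176272203, -0.2727312025889733, -0.009080604119173288], [-0.18471562268313574, -0.6263608690386621, -0.7573322919788336], [0.20086041166336943, 0.730266905228153, -0.652966570472729]] [-553.3500596336632, 174.70752516404173, 760.764712703017]
clamp [(0.71, [792, 55, -1]), (0.71, [698, 285,
[... 1026 characters left out ...]
, (0.62, [381, 156, 3]), (0.61, [639, 43, 150])]
knob_grip [(0.81, [640, 41, 147])]
mouth [(0.78, [597, 40, 39]), (0.75, [758, 48, 38])]
bottle [(0.58, [484, -214, -3])]
beaker [(0.97, [701, 286, -5])]
rack [(0.61, [700, -337, -1])]
wrist [[325.19226210127806, 0.0, 282.86801177850646], [0.0, 325.19226210127806, 210.69219169174025], [0.0, 0.0, 1.0]] [[0.2393072774032812, 0.970942711845812, 0.001509071016161062], [0.9415249995853294, -0.2324358550017582, 0.24393492670269531], [0.2371976014585238, -0.05695457508492565, -0.9697904279993803]] [-525.8743743857145, -30.375717486091943, 388.25900718439556]
clamp []
gauge []
gauge_grip []
gauge_tip []
knob_grip []
mouth []
bottle []
beaker []
rack []
```

View pics/a_side.png

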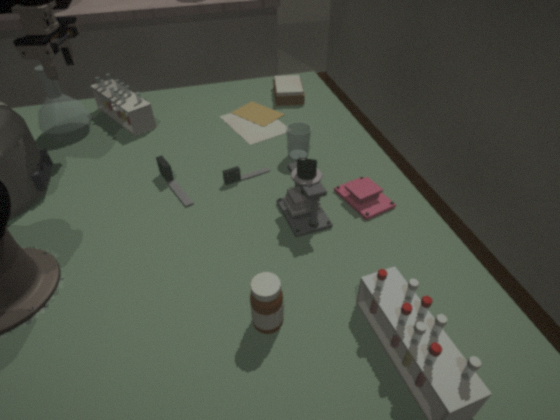

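View pics/a_top.png

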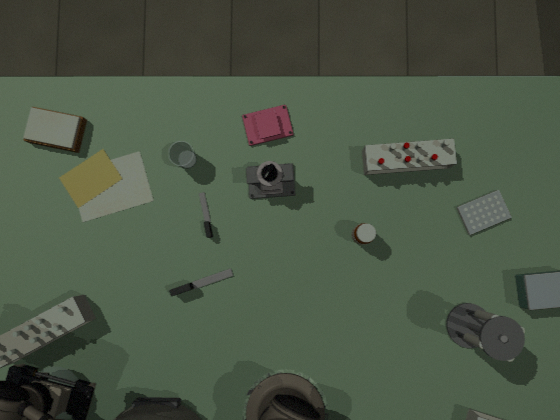

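View pics/a_wrist.png

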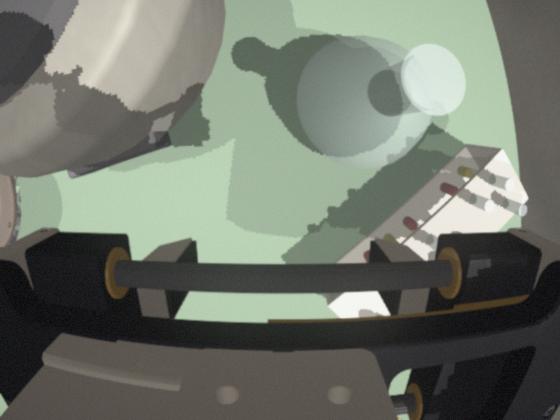

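Run:
```python
import cv2,numpy as np
s=cv2.imread("pics/a_side.png");t=cv2.imread("pics/a_top.png")
a=cv2.resize(s[135:240,140:340],None,fx=4,fy=4,interpolation=3)[:, :800]
b=cv2.resize(t[150:300,160:310],None,fx=4,fy=4,interpolation=3)
for n,i in(("b_side",a),("b_top",b)):
    i=np.clip((i/255.)**.6*255,0,255).astype('uint8');cv2.imwrite(f"pics/{n}.png",i)
```

```text
(no output)
```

View pics/b_side.png

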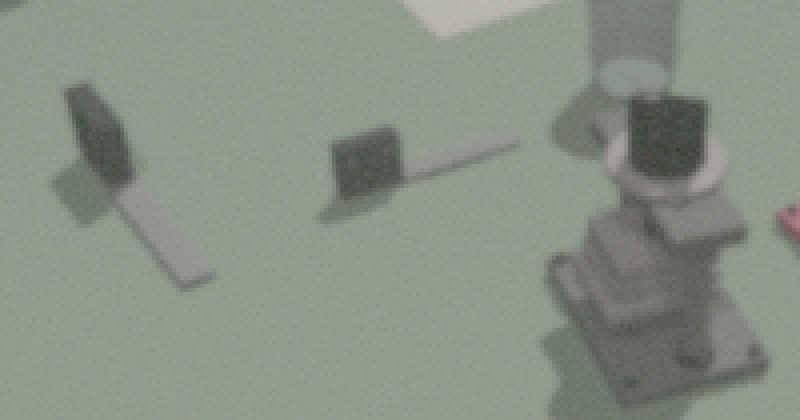

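View pics/b_top.png

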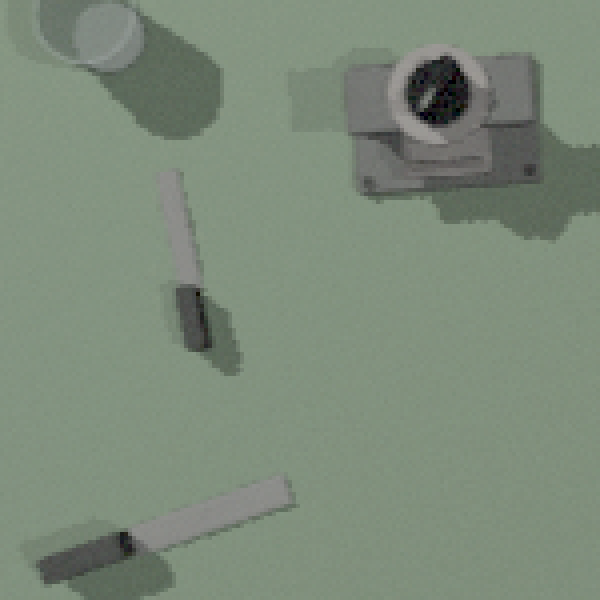

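```bash
cat > h.py <<'E'
import numpy as np, cv2
from scipy.spatial.transform import Rotation as Ro
from plant import *
def Rt(o): return Ro.from_euler('xyz',o["tcp_rot"]).as_matrix()
def yawz(o):
    z=Rt(o)[:,2]; return np.degrees(np.arctan2(z[1],z[0]))
def st():
    o=get_obs(); print("t",round(o["time"],2),"tcp",o["tool_pos"].round(1),"zyaw",round(yawz(o),2),"xax",Rt(o)[:,0].round(3),"F",o["contact_force"].round(2),"w",round(o["grip_width"],1),"j6",o["joint_positions"].round(2)); return o
def plan(o,target,zyaw=None):
    d=Rt(o).T@(np.array(target)-o["tool_pos"])/30; print("shift units",d.round(3))
    if zyaw is not None:
        best=((zyaw-yawz(o)+90)%180)-90
        # tool x down => positive turn about x is clockwise seen from above
        print("turn units", round(best/5*np.sign(Rt(o)[2,0]),3))
def ray(p,uv):
    K=p["mtx"];u=np.array([(uv[0]-K[0,2])/K[0,0],(uv[1]-K[1,2])/K[1,1]])
    if p.get("fish"):
        r=np.hypot(*u);d=np.array([*(u/r*np.sin(r)),np.cos(r)])
    else: d=np.array([*u,1.])
    R=p["R"]; return -R.T@p["t"], R.T@d
def onz(p,uv,z):
    c,d=ray(p,uv); return c+d*(z-c[2])/d[2]
def proj(p,X):
    c=p["R"]@np.array(X)+p["t"];K=p["mtx"]
    if p.get("fish"):
        th=np.arctan2(np.hypot(c[0],c[1]),c[2]);n=c[:2]/np.hypot(c[0],c[1])*th
    else:n=c[:2]/c[2]
    return np.array([K[0,0]*n[0]+K[0,2],K[1,1]*n[1]+K[1,2]])
def shot(n,name):
    p=dict(capture(n)); p["R"]=np.array(p["R"]);p["t"]=np.array(p["t"]);p["mtx"]=np.array(p["mtx"]); q=dict(p);q["fish"]=n=="wrist"
    cv2.imwrite(f"pics/{name}.png",p["pixels"][:,:,::-1]); return p,q
E
python3 - <<'E'
from h import *
o=st();R=Rt(o);print(R.round(3))
p,q=shot("wrist","tmp0")
c=-q["R"].T@q["t"];print("cam in tool",R.T@(c-o["tool_pos"]),"cam axis in tool",(R.T@q["R"].T).round(3))
plan(o,[600,42,300],-90)
E
```

```text
t 1.5 tcp [125.7 509.7 226.7] zyaw 76.15 xax [ 0.  0. -1.] F [ 0.71  0.32 -0.  ] w 92.0 j6 [ 1.18  0.34  1.52 -0.    1.28 -0.15]
[[ 0.    -0.971  0.239]
 [ 0.     0.239  0.971]
 [-1.    -0.     0.   ]]
cam in tool [-158.00176841   65.30814866    0.29122442] cam axis in tool [[-0.001 -0.244  0.97 ]
 [ 0.    -0.97  -0.244]
 [ 1.    -0.     0.001]]
shift units [ -2.443 -19.084 -11.351]
turn units -2.771
```

Run:
```python
from h import *
o=st(); plan(o,[680,42,300],94)
```

```text
t 1.55 tcp [125.7 509.8 226.7] zyaw 76.15 xax [ 0.  0. -1.] F [-0.69  0.14 -0.11] w 91.6 j6 [ 1.18  0.34  1.52 -0.    1.28 -0.15]
shift units [ -2.442 -21.672 -10.715]
turn units -3.57
```

Emit:
send_rows(series="1 -2.4 -2 -1 -1; 1 -2.4 -4 -2 -2; 1 -2.4 -6 -3 -3; 1 -2.4 -8 -4 -3.6; 1 -2.4 -10 -5 -3.6; 1 -2.4 -12 -6 -3.6; 1 -2.4 -14 -7 -3.6; 1 -2.4 -16 -8 -3.6")

```text
time: 2.55
tool_pos: [490.5, 198.6, 298.9]
tcp_rot: [-1.002, 1.57, 0.641]
contact_force: [0.4, 0.8, 0.3]
grip_width: 91.9
```

Run:
```python
from h import *
o=st(); plan(o,[680,42,300],94)
```

```text
t 2.55 tcp [490.5 198.6 298.9] zyaw 94.14 xax [ 0.001  0.    -1.   ] F [0.43 0.76 0.25] w 91.9 j6 [ 0.24  0.3   1.38  0.    1.46 -1.4 ]
shift units [-0.036 -5.923 -5.663]
turn units 0.027
```

Emit:
send_rows(series="1 0 -2 -1.9 0; 1 0 -4 -3.8 0; 1 0 -5.9 -5.7 0; 1 0 -5.9 -5.7 0; 1 0 -5.9 -5.7 0")

```text
time: 3.18
tool_pos: [680.0, 38.7, 295.6]
tcp_rot: [1.677, 1.568, -2.967]
contact_force: [0.2, 1.4, -0.0]
grip_width: 91.8
```

Run:
```python
from h import *
o=st()
p,q=shot("wrist","c_wrist")
for th in ["clamp","knob_grip","mouth","gauge_grip","gauge_tip"]:
    print(th,[(round(d["score"],2),d["point"]) for d in place_of(p,th)])
```

```text
t 3.17 tcp [680.   38.7 295.6] zyaw 93.88 xax [-0.003 -0.001 -1.   ] F [ 0.19  1.38 -0.02] w 91.8 j6 [-0.06  0.62  0.88 -0.    1.64 -1.69]
clamp [(0.92, [795.1, 56.0, -1.1]), (0.45, [699.5, -334.3, -2.9])]
knob_grip [(0.74, [637.1, 43.4, 150.9])]
mouth [(0.83, [762.2, 53.2, 39.7]), (0.56, [602.4, 41.1, 42.5])]
gauge_grip [(0.88, [495.8, 216.4, 23.0])]
gauge_tip [(0.56, [603.8, 245.0, 0.6])]
```

View pics/c_wrist.png

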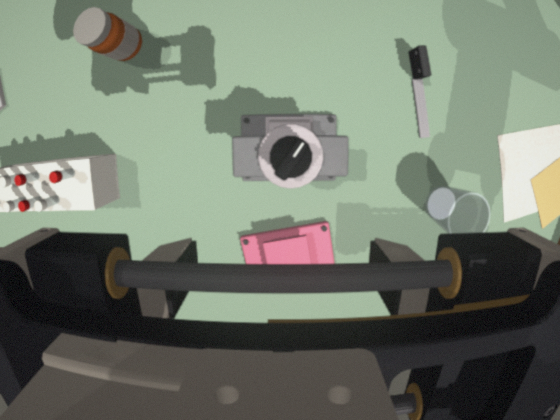

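Run:
```python
import cv2,numpy as np
s=cv2.imread("pics/c_wrist.png")[100:200,220:360]
i=cv2.resize(s,None,fx=5.7,fy=5.7,interpolation=3)
cv2.imwrite("pics/d.png",np.clip((i/255.)**.6*255,0,255).astype('uint8'))
```

```text
(no output)
```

View pics/d.png

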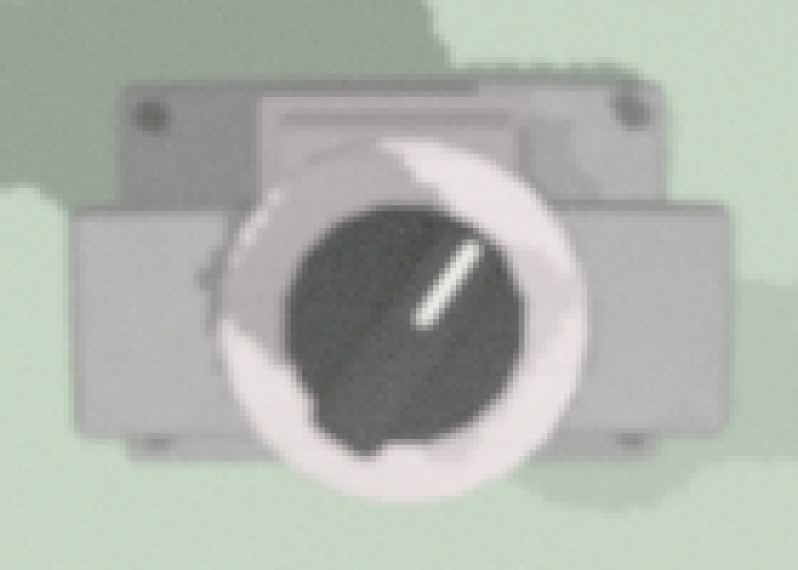

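Run:
```python
from h import *
p,q=shot("wrist","tmp1")
f=lambda u,v:(220+(u+.5)/5.7-.5,100+(v+.5)/5.7-.5)
def seg(n,a,b,z):
    A,B=onz(q,f(*a),z),onz(q,f(*b),z);d=B-A;print(n,A.round(1),B.round(1),"len",np.linalg.norm(d).round(1),"mid",((A+B)/2).round(1),"ang",np.degrees(np.arctan2(d[1],d[0])).round(1))
seg("mark",(425,320),(475,245),156)
seg("barleft edge",(315,415),(440,222),156)
seg("barend",(375,455),(320,420),156)
seg("cbar top",(70,210),(732,205),112)
seg("cbar bot",(78,437),(727,437),112)
seg("holes",(150,117),(630,108),10)
seg("base front",(122,88),(662,86),10)
seg("cbar R",(732,205),(727,437),112)
seg("cbar L",(70,210),(78,437),112)
seg("upper front",(258,97),(530,97),70)
# disc circle
for z in (112,124):
  for pt in ((400,140),(400,502),(216,320),(586,320)): print(z,onz(q,f(*pt),z).round(1))
```

```text
mark [635.1  51.9 156. ] [622.2  59.  156. ] len 14.7 mid [628.7  55.4 156. ] ang 151.1
barleft edge [652.   35.2 156. ] [619.  53. 156.] len 37.6 mid [635.5  44.1 156. ] ang 151.6
barend [657.9  45.5 156. ] [652.8  36.  156. ] len 10.7 mid [655.4  40.7 156. ] ang -118.6
cbar top [622.2 -13.8 112. ] [611.7 109.5 112. ] len 123.7 mid [617.   47.8 112. ] ang 94.9
cbar bot [665.1 -10.  112. ] [655.8 113.  112. ] len 123.3 mid [660.4  51.5 112. ] ang 94.3
holes [601.7 -11.4  10. ] [590.6 103.2  10. ] len 115.2 mid [596.1  45.9  10. ] ang 95.5
base front [595.  -18.7  10. ] [584.4 110.5  10. ] len 129.6 mid [589.7  45.9  10. ] ang 94.7
cbar R [611.7 109.5 112. ] [655.8 113.  112. ] len 44.2 mid [633.7 111.2 112. ] ang 4.5
cbar L [622.2 -13.8 112. ] [665.1 -10.  112. ] len 43.0 mid [643.7 -11.9 112. ] ang 5.1
upper front [597.6  17.5  70. ] [593.2  73.6  70. ] len 56.3 mid [595.4  45.5  70. ] ang 94.5
112 [605.3  46.5 112. ]
112 [673.3  51.8 112. ]
112 [641.3  14.9 112. ]
112 [636.   83.8 112. ]
124 [605.5  46.3 124. ]
124 [671.1  51.3 124. ]
124 [640.2  15.7 124. ]
124 [635.1  82.3 124. ]
```

Run:
```python
from h import *
o=st()
p,q=shot("top","e_top"); p2,q2=shot("side","e_side")
f=lambda u,v:(160+(u+.5)/4-.5,150+(v+.5)/4-.5)
for a in ((345,68),(538,55),(347,133),(538,122)): print(onz(q,f(*a),112).round(1))
for nm,pt,z in (("smalltip",(170,170),4),("h front L",(177,288),40),("h front R",(203,286),40),("h back L",(186,350),40),("hback R",(210,348),40)): print(nm,onz(q,f(*pt),z).round(1))
g=lambda u,v:(140+(u+.5)/4-.5,135+(v+.5)/4-.5)
for nm,pt,z in (("h top back",(332,141),40),("h top front",(399,126),40),("tip mid",(519,143),4),("clamp base front L",(548,260),0),("base near R",(630,405),0)): print(nm,onz(q2,g(*pt),z).round(1))
```

```text
t 3.52 tcp [677.4  43.7 299.8] zyaw 94.24 xax [ 0.001  0.    -1.   ] F [-0.37  0.62 -0.3 ] w 91.9 j6 [-0.05  0.62  0.88  0.    1.64 -1.69]
[655.7 107.  112. ]
[664.7 -20.3 112. ]
[612.5 105.2 112. ]
[620.1 -20.4 112. ]
smalltip [600.4 239.9   4. ]
h front L [514.4 227.3  40. ]
h front R [515.9 209.4  40. ]
h back L [471.9 220.3  40. ]
hback R [473.3 203.8  40. ]
h top back [476.7 217.9  40. ]
h top front [520.8 221.9  40. ]
tip mid [601.6 229.9   4. ]
clamp base front L [589.9 111.5   0. ]
base near R [601.3 -21.7   0. ]
```

Run:
```python
from h import *
import plant; print(plant.grip_point_offset if hasattr(plant,'grip_point_offset') else [n for n in dir(plant) if n[0]!='_'])
o=st()
p,q=shot("wrist","f_wrist")
print([(round(d["score"],2),d["point"]) for d in place_of(p,"knob_grip")])
s=q["pixels"][100:200,220:360,::-1]
i=cv2.resize(s,None,fx=5.7,fy=5.7,interpolation=3)
cv2.imwrite("pics/f.png",np.clip((i/255.)**.6*255,0,255).astype('uint8'))
np.savez("f.npz",R=q["R"],t=q["t"],mtx=q["mtx"])
# predict outline of bar etc for clamp estimate
```

```text
18.8
t 3.62 tcp [677.6  43.4 299.6] zyaw 94.22 xax [ 0.001  0.    -1.   ] F [ 0.59  0.06 -1.08] w 91.8 j6 [-0.05  0.62  0.88  0.    1.64 -1.69]
[(0.89, [639.4, 43.7, 148.3])]
```

View pics/f.png

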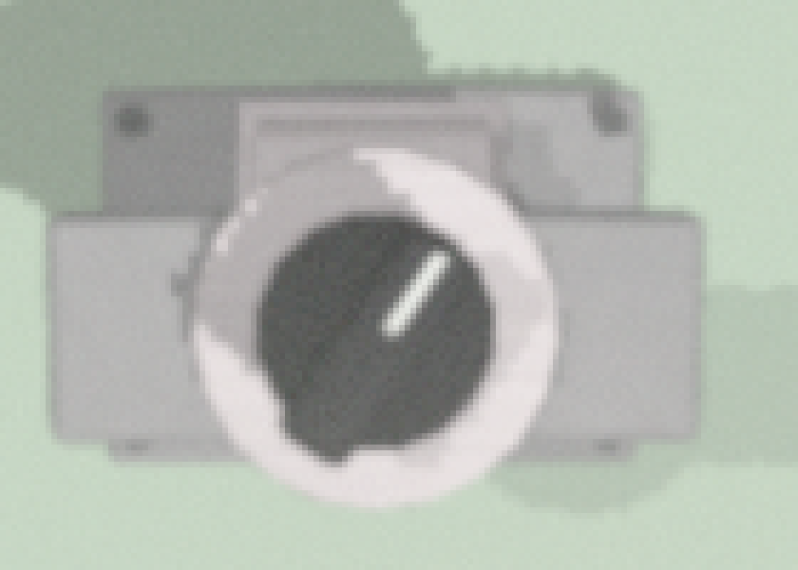

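Run:
```python
from h import *
z=np.load("f.npz");q={k:z[k] for k in z};q["fish"]=True
f=lambda u,v:(220+(u+.5)/5.7-.5,100+(v+.5)/5.7-.5)
def seg(n,a,b,z):
    A,B=onz(q,f(*a),z),onz(q,f(*b),z);d=B-A;print(n,"len",np.linalg.norm(d).round(1),"mid",((A+B)/2).round(1),"ang",np.degrees(np.arctan2(d[1],d[0])).round(1))
seg("mark",(390,332),(445,252),156)
seg("cbar top",(48,217),(706,213),112)
seg("cbar bot",(50,441),(700,441),112)
seg("base front",(104,92),(640,90),10)
seg("holes",(132,122),(610,118),10)
seg("cbar R",(706,213),(700,441),112)
seg("cbar L",(48,217),(50,441),112)
seg("upper front",(240,103),(508,101),60)
for zz in (124,):
  for pt in ((375,147),(375,508),(192,328),(557,328)): print(zz,onz(q,f(*pt),zz).round(1))
o=st(); plan(o,[639.5,44,200],62)
```

```text
mark len 15.8 mid [630.9  49.9 156. ] ang 150.1
cbar top len 122.9 mid [619.  43. 112.] ang 94.7
cbar bot len 123.5 mid [661.8  45.8 112. ] ang 94.2
base front len 128.6 mid [591.3  40.7  10. ] ang 94.5
holes len 114.6 mid [598.5  41.   10. ] ang 94.8
cbar R len 43.4 mid [635.6 105.8 112. ] ang 4.2
cbar L len 42.5 mid [645.1 -17.  112. ] ang 3.4
upper front len 56.8 mid [596.6  41.1  60. ] ang 94.7
124 [607.4  41.5 124. ]
124 [672.8  46.4 124. ]
124 [642.2  11.1 124. ]
124 [637.3  76.7 124. ]
t 3.73 tcp [677.8  43.  299.2] zyaw 94.19 xax [ 0.001  0.    -1.   ] F [-0.35  0.98  0.52] w 92.2 j6 [-0.05  0.62  0.88  0.    1.64 -1.69]
shift units [3.306 1.272 0.126]
turn units 6.438
```

Emit:
send_rows(series="1 1.5 0.7 0.1 2; 1 3 1.2 0.1 4; 1 3.5 1.2 0.1 6; 1 3.8 1.2 0.1 6.8; 1 3.8 1.2 0.1 6.8; 1 3.8 1.2 0.1 6.8")

```text
time: 4.47
tool_pos: [642.2, 42.9, 185.3]
tcp_rot: [-1.022, 1.57, 0.029]
contact_force: [-0.4, -0.6, 0.6]
grip_width: 91.7
```

Run:
```python
from h import *
o=st()
p,q=shot("wrist","g_wrist")
print([(round(d["score"],2),d["point"]) for d in place_of(p,"knob_grip")])
plan(o,[640,44,130.5],60.3)
```

```text
t 4.47 tcp [642.2  42.9 185.3] zyaw 60.23 xax [ 0.001  0.    -1.   ] F [-0.39 -0.59  0.64] w 91.7 j6 [-0.05  0.59  1.23  0.    1.32 -1.1 ]
[(0.6, [639.3, 44.8, 152.8])]
shift units [ 1.828  0.083 -0.006]
turn units -0.013
```

View pics/g_wrist.png

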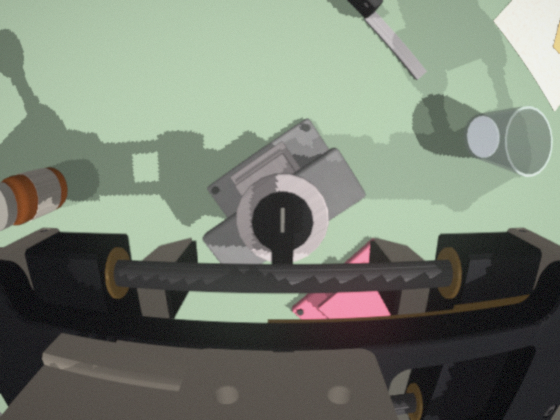

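Emit:
send_rows(series="1 1 0.1 0 0; 1 1.8 0.1 0 0; 1 1.8 0.1 0 0; -1 1.8 0.1 0 0; -1 1.8 0.1 0 0; -1 1.8 0.1 0 0; -1 1.8 0.1 0 0; -1 1.8 0.1 0 0")

```text
time: 5.58
tool_pos: [639.4, 44.4, 130.8]
tcp_rot: [-0.547, 1.571, 0.502]
contact_force: [-0.2, 0.1, -0.5]
grip_width: 46.6
```

Run:
```python
from h import *
o=st(); print(o["moment"])
```

```text
t 5.58 tcp [639.4  44.4 130.8] zyaw 60.14 xax [ 0.  0. -1.] F [-0.22  0.11 -0.52] w 46.6 j6 [-0.05  0.63  1.31  0.    1.2  -1.1 ]
[-3.07995869e-03  5.15413417e-05  5.69884958e-04]
```

Emit:
send_rows(series="-1 0 0 0 0; -1 0 0 0 0; -1 0 0 0 0; -1 0 0 0 0; -1 0 0 0 0; -1 0 0 0 0")

```text
time: 6.32
tool_pos: [639.2, 44.1, 130.6]
tcp_rot: [2.62, 1.57, -2.614]
contact_force: [-2.0, -1.8, 0.4]
grip_width: 13.9
```

Run:
```python
from h import *
o=st(); print(o["moment"])
```

```text
t 6.33 tcp [639.2  44.1 130.6] zyaw 60.14 xax [-0. -0. -1.] F [-1.96 -1.82  0.42] w 13.9 j6 [-0.05  0.63  1.31 -0.    1.2  -1.1 ]
[-0.27979197  0.17858567 -0.02905931]
```

Emit:
send_rows(series="-1 0 0 0 -1; -1 0 0 0 -2; -1 0 0 0 -3; -1 0 0 0 -4; -1 0 0 0 -5; -1 0 0 0 -6; -1 0 0 0 -6.5; -1 0 0 0 -6.5")

```text
time: 7.32
tool_pos: [639.0, 43.3, 130.7]
tcp_rot: [2.557, 1.569, -2.108]
contact_force: [-2.0, -4.6, 1.5]
grip_width: 13.8
```

Run:
```python
from h import *
o=st(); print(o["moment"])
```

```text
t 7.33 tcp [639.   43.3 130.7] zyaw 92.66 xax [-0.001 -0.002 -1.   ] F [-1.99 -4.58  1.47] w 13.8 j6 [-0.05  0.63  1.31 -0.    1.2  -1.67]
[-0.77879059  0.38733175  0.08749155]
```

Emit:
send_rows(series="-1 0 0 0 -0.2; -1 0 0 0 -0.4; -1 0 0 0 -0.4; -1 0 0 0 -0.4")

```text
time: 7.82
tool_pos: [639.0, 43.2, 130.7]
tcp_rot: [2.54, 1.569, -2.092]
contact_force: [-2.5, -5.3, 1.5]
grip_width: 13.8
```

Run:
```python
from h import *
o=st(); print(o["moment"])
```

```text
t 7.83 tcp [639.   43.2 130.7] zyaw 94.62 xax [-0.001 -0.001 -1.   ] F [-2.48 -5.29  1.53] w 13.8 j6 [-0.05  0.63  1.31 -0.    1.2  -1.7 ]
[-0.75890801  0.40677816 -0.03995327]
```

Emit:
send_rows(series="-1 0 0 0 -0.2; -1 0 0 0 -0.4; -1 0 0 0 -0.4; -1 0 0 0 -0.4")

```text
time: 8.32
tool_pos: [638.9, 43.2, 130.6]
tcp_rot: [2.292, 1.569, -2.306]
contact_force: [-3.0, -3.7, 1.6]
grip_width: 14.1
```

Run:
```python
from h import *
o=st(); print(o["moment"])
```

```text
t 8.32 tcp [638.9  43.2 130.6] zyaw 96.54 xax [-0.001 -0.001 -1.   ] F [-2.99 -3.68  1.64] w 14.1 j6 [-0.05  0.63  1.31 -0.    1.2  -1.74]
[-0.74125876  0.44662537 -0.6983272 ]
```

Emit:
send_rows(series="-1 0 0 0 0; -1 0 0 0 0.2; 1 0 0 0 0.2; 1 0 0 0 0.2; 1 0 0 0 0.2; 1 -0.5 0 0 0.2; 1 -1.5 0 0 0.2; 1 -2.5 0 0 0.2")

```text
time: 9.32
tool_pos: [639.5, 44.5, 207.6]
tcp_rot: [-1.527, 1.57, 0.143]
contact_force: [0.2, 0.2, 0.7]
grip_width: 69.5
```

Run:
```python
from h import *
o=st(); p,q=shot("wrist","i_wrist"); plan(o,[530,190,230],103)
```

```text
t 9.32 tcp [639.5  44.5 207.6] zyaw 95.66 xax [ 0.001  0.    -1.   ] F [0.22 0.16 0.7 ] w 69.5 j6 [-0.05  0.57  1.2   0.    1.36 -1.72]
shift units [-0.749  3.152  5.187]
turn units -1.468
```

View pics/i_wrist.png

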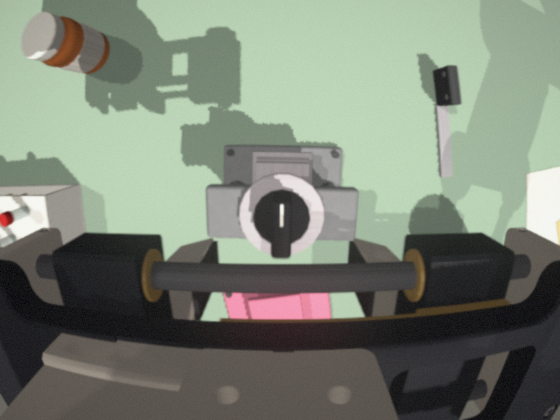

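Emit:
send_rows(series="1 -0.7 1.5 1.7 -0.5; 1 -0.7 3 3.4 -1; 1 -0.7 3.1 5.2 -1.5; 1 -0.7 3.1 5.2 -1.5; 1 -0.7 3.1 5.2 -1.5; 1 -0.7 3.1 5.2 -1.5")

```text
time: 10.12
tool_pos: [532.1, 189.2, 226.7]
tcp_rot: [-2.536, 1.57, -0.738]
contact_force: [0.6, 0.5, -0.2]
grip_width: 92.0
```

Run:
```python
from h import *
o=st()
p,q=shot("wrist","j_wrist")
for th in ["gauge_grip","gauge_tip","mouth","clamp"]:
    print(th,[(round(d["score"],2),d["point"]) for d in place_of(p,th)])
np.savez("j.npz",R=q["R"],t=q["t"],mtx=q["mtx"])
```

```text
t 10.12 tcp [532.1 189.2 226.7] zyaw 103.05 xax [ 0. -0. -1.] F [ 0.63  0.47 -0.16] w 92.0 j6 [ 0.21  0.42  1.41 -0.    1.31 -1.59]
gauge_grip [(0.96, [333.4, 285.9, 27.6]), (0.75, [499.4, 214.9, 21.7])]
gauge_tip [(0.95, [382.2, 152.2, 5.0]), (0.84, [605.8, 243.9, 0.7]), (0.31, [599.0, 40.6, 41.5])]
mouth []
clamp [(0.6, [630.2, 38.8, 0.3]), (0.52, [496.3, 218.5, 23.2]), (0.35, [600.2, 41.8, 39.0])]
```

View pics/j_wrist.png

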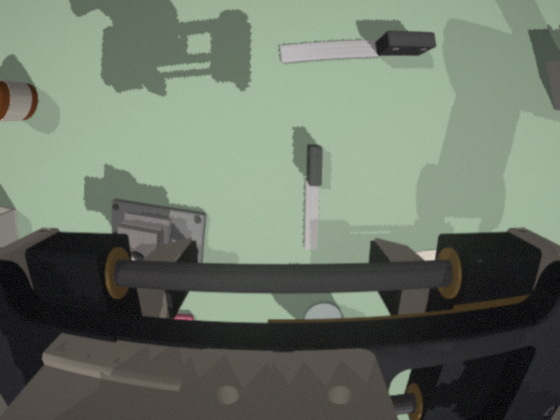

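Run:
```python
from h import *
z=np.load("j.npz");q={k:z[k] for k in z};q["fish"]=True
im=cv2.imread("pics/j_wrist.png")[130:260,255:375]
i=cv2.resize(im,None,fx=4.6,fy=4.6,interpolation=3)
cv2.imwrite("pics/k.png",np.clip((i/255.)**.6*255,0,255).astype('uint8'))
```

```text
(no output)
```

View pics/k.png

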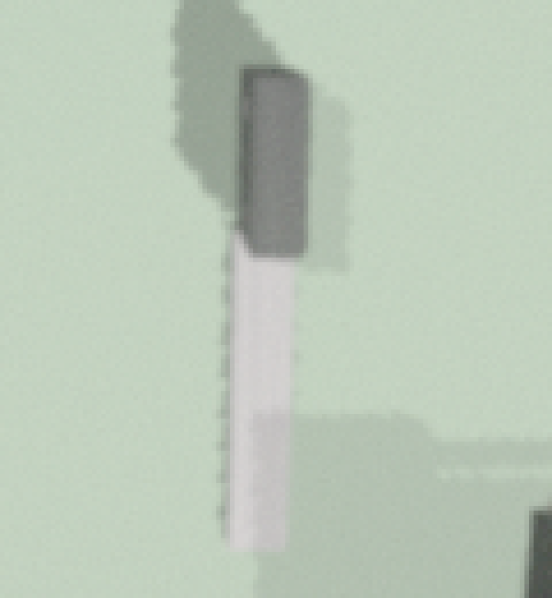

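Run:
```python
from h import *
z=np.load("j.npz");q={k:z[k] for k in z};q["fish"]=True
f=lambda u,v,z:onz(q,(255+(u+.5)/4.6-.5,130+(v+.5)/4.6-.5),z)
c=[f(254,77,40),f(310,77,40),f(306,257,40),f(250,257,40)]
C=np.mean(c,0);print("handle",C.round(1)); d=(c[2]+c[3]-c[0]-c[1])/2;print("len",np.linalg.norm(d),np.degrees(np.arctan2(d[1],d[0])))
w=(c[1]+c[2]-c[0]-c[3])/2;print("wid",np.linalg.norm(w))
T=(f(229,551,4)+f(287,551,4))/2;print("tip",T.round(1));d=T-C;print(np.hypot(*d[:2]),np.degrees(np.arctan2(d[1],d[0])))
r=f(287,551,4)-f(294,262,4);print(np.degrees(np.arctan2(r[1],r[0])))
o=st()
u=np.array([np.cos(np.radians(13)),np.sin(np.radians(13))])
print("back from tip",T[:2]-108*u)
plan(o,[C[0],C[1],60],103.5)
```

```text
handle [497.5 217.7  40. ]
len 42.189865840472315 12.67738940043933
wid 13.091580363174998
tip [602.9 242.3   4. ]
108.29576906918142 13.124206197408693
13.313291282259415
t 10.38 tcp [531.7 189.6 226.5] zyaw 103.07 xax [-0. -0. -1.] F [ 0.3  -0.26  0.02] w 91.8 j6 [ 0.21  0.42  1.41  0.    1.31 -1.59]
back from tip [497.71755641 217.99023017]
shift units [5.551 0.899 1.169]
turn units -0.087
```

Emit:
send_rows(series="1 1.8 0.5 0.6 0; 1 3.6 0.9 1.17 0; 1 5.4 0.9 1.17 0; 1 5.4 0.9 1.17 0; 1 5.4 0.9 1.17 0; 1 5.4 0.9 1.17 0")

```text
time: 11.12
tool_pos: [499.0, 218.7, 67.1]
tcp_rot: [-1.513, 1.566, 0.287]
contact_force: [0.3, -0.6, 0.6]
grip_width: 92.1
```

Run:
```python
from h import *
o=st();shot("wrist","l_wrist");plan(o,[497.5,217.8,5],103.1)
```

```text
t 11.12 tcp [499.  218.7  67.1] zyaw 103.12 xax [ 0.004  0.001 -1.   ] F [ 0.26 -0.58  0.57] w 92.1 j6 [ 0.27  0.55  1.67  0.    0.91 -1.53]
shift units [ 2.071  0.064 -0.02 ]
turn units 0.004
```

View pics/l_wrist.png

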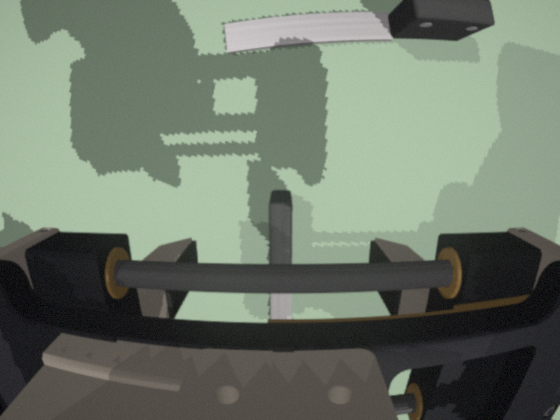

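Emit:
send_rows(series="1 1 0.03 0 0; 1 1.95 0.03 0 0; 1 1.95 0.03 0 0; 1 1.95 0.03 0 0; -1 1.95 0.03 0 0; -1 1.95 0.03 0 0; -1 1.95 0.03 0 0; -1 1.95 0.03 0 0")

```text
time: 12.18
tool_pos: [496.3, 218.3, 6.3]
tcp_rot: [-1.231, 1.571, 0.569]
contact_force: [0.2, -0.1, 0.5]
grip_width: 56.7
```

Emit:
send_rows(series="-1 0 0 0 0; -1 0 0 0 0; -1 0 0 0 0; -1 0 0 0 0; -1 0 0 0 0; -1 0 0 0 0; -1 0 0 0 0")

```text
time: 13.05
tool_pos: [496.3, 218.3, 6.1]
tcp_rot: [0.692, 1.571, 2.492]
contact_force: [0.3, -0.9, 0.2]
grip_width: 13.7
```

Run:
```python
from h import *
o=st()
```

```text
t 13.05 tcp [496.3 218.3   6.1] zyaw 103.15 xax [-0.  0. -1.] F [ 0.34 -0.87  0.16] w 13.7 j6 [ 0.27  0.64  1.72  0.    0.78 -1.53]
```

Emit:
send_rows(series="-1 -0.3 0 0 0; -1 -1 0 0 0; -1 -2 0 0 0; -1 -2.5 0 0 0; -1 -2.5 0 0 0; -1 -2.5 0 0 0; -1 -2.5 0 0 0")

```text
time: 13.92
tool_pos: [495.6, 218.1, 80.1]
tcp_rot: [1.569, 1.569, -2.914]
contact_force: [0.3, -0.6, -0.3]
grip_width: 14.0
```

Run:
```python
from h import *
o=st();shot("wrist","m_wrist");p,q=shot("side","m_side");plan(o,[440,28,81],94.5)
```

```text
t 13.93 tcp [495.6 218.1  80.1] zyaw 103.14 xax [-0.002 -0.    -1.   ] F [ 0.28 -0.59 -0.32] w 14.0 j6 [ 0.27  0.53  1.67  0.    0.94 -1.53]
shift units [-0.023  3.247 -5.749]
turn units 1.729
```

View pics/m_wrist.png

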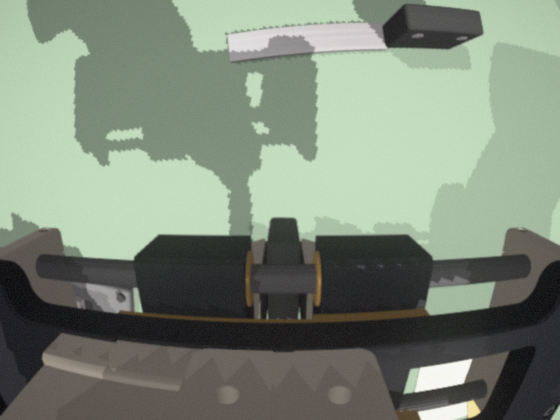

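Emit:
send_rows(series="-1 0 1 -0.8 0.4; -1 0 2 -1.6 0.8; -1 0 3 -2.4 1.2; -1 0 3.25 -3.5 1.7; -1 0 3.25 -4.6 1.7; -1 0 3.25 -5.7 1.7; -1 0 3.25 -5.75 1.7; -1 0 3.25 -5.75 1.7")

```text
time: 15.02
tool_pos: [440.2, 28.3, 80.9]
tcp_rot: [1.02, 1.57, 2.672]
contact_force: [-0.3, 1.0, -1.0]
grip_width: 13.7
```

Run:
```python
from h import *
o=st();p,q=shot("side","n_side");
for th in ["gauge_grip","gauge_tip","mouth"]:
    print(th,[(round(d["score"],2),d["point"]) for d in place_of(p,th)])
p,q=shot("top","n_top")
for th in ["gauge_grip","gauge_tip","mouth"]:
    print(th,[(round(d["score"],2),d["point"]) for d in place_of(p,th)])
a=cv2.imread("pics/n_side.png")[110:260,180:360];b=cv2.imread("pics/n_top.png")[140:270,200:340]
for n,i in (("n1",cv2.resize(a,None,fx=4,fy=4,interpolation=3)),("n2",cv2.resize(b,None,fx=4.5,fy=4.5,interpolation=3))):
    cv2.imwrite(f"pics/{n}.png",np.clip((i/255.)**.6*255,0,255).astype('uint8'))
plan(o,[465.4,29.9,47.4],94.5)
```

```text
t 15.03 tcp [440.2  28.3  80.9] zyaw 94.61 xax [-0.001  0.    -1.   ] F [-0.33  1.03 -0.95] w 13.7 j6 [-0.11  0.38  1.94  0.    0.82 -1.76]
gauge_grip [(0.86, [334.1, 287.9, 22.6])]
gauge_tip [(0.97, [377.8, 149.3, -0.2]), (0.46, [548.3, 34.3, 77.3])]
mouth [(0.92, [757.9, 42.6, 40.6]), (0.59, [600.9, 43.3, 39.2])]
gauge_grip [(0.93, [333.9, 284.7, 28.9])]
gauge_tip [(0.85, [384.6, 154.7, 4.8]), (0.62, [546.3, 37.5, 79.1])]
mouth [(0.77, [757.8, 45.1, 37.6]), (0.67, [599.1, 41.3, 41.9])]
shift units [ 1.116 -0.841 -0.016]
turn units 0.022
```

View pics/n1.png

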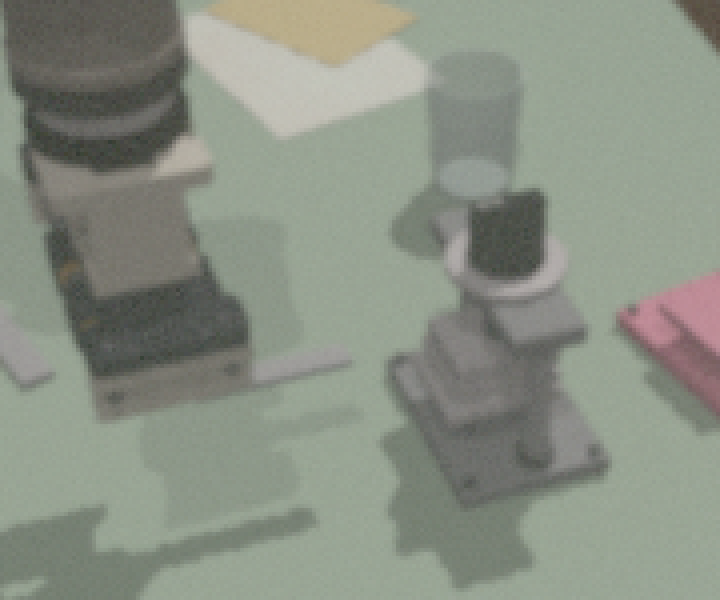

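View pics/n2.png

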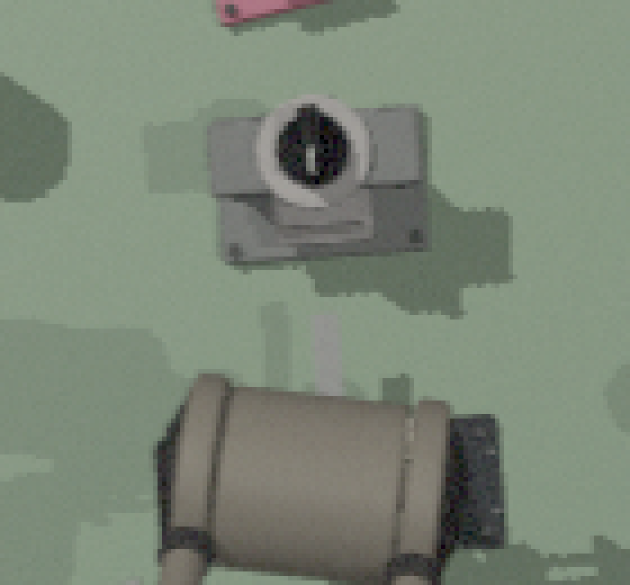

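Emit:
send_rows(series="-1 0.6 -0.4 0 0; -1 1.1 -0.8 0 0; -1 1.1 -0.83 0 0; -1 1.1 -0.83 0 0; -1 1.1 -0.83 0 0")

```text
time: 16.05
tool_pos: [465.3, 30.2, 48.7]
tcp_rot: [-1.611, 1.57, 0.041]
contact_force: [-0.0, -0.2, -0.8]
grip_width: 13.8
```

Run:
```python
from h import *
o=st();p,q=shot("side","o_side")
a=cv2.imread("pics/o_side.png")[160:250,220:350]
i=cv2.resize(a,None,fx=6,fy=6,interpolation=3)
cv2.imwrite("pics/o1.png",np.clip((i/255.)**.6*255,0,255).astype('uint8'))
u=np.array([np.cos(np.radians(4.6)),np.sin(np.radians(4.6)),0])
print("tip",o["tool_pos"]+109.1*u)
plan(o,[465.4+33*u[0],29.9+33*u[1],47.4],94.5)
```

```text
t 16.05 tcp [465.3  30.2  48.7] zyaw 94.65 xax [ 0.001  0.    -1.   ] F [-0.01 -0.19 -0.76] w 13.8 j6 [-0.1   0.47  1.9   0.    0.76 -1.75]
tip [574.00314505  38.93833492  48.72177799]
shift units [ 0.045 -1.104 -0.011]
turn units 0.03
```

View pics/o1.png

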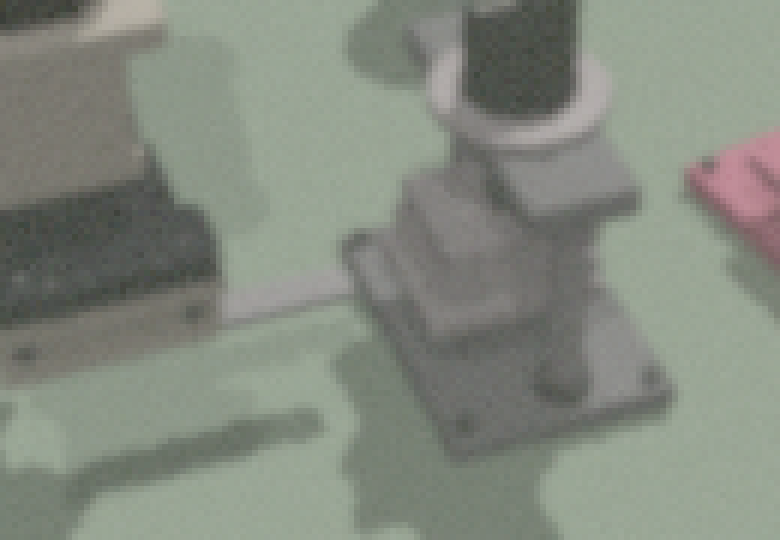

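Emit:
send_rows(series="-1 0.04 -0.25 0 0; -1 0.04 -0.5 0 0; -1 0.04 -0.75 0 0; -1 0.04 -1 0 0; -1 0.04 -1.1 0 0; -1 0.04 -1.1 0 0; -1 0.04 -1.1 0 0")

```text
time: 16.98
tool_pos: [498.0, 32.9, 46.9]
tcp_rot: [1.261, 1.57, 2.913]
contact_force: [-0.2, -1.0, -1.1]
grip_width: 13.7
```

```bash
cat > av.py <<'E'
from h import *
import sys
n=int(sys.argv[1]) if len(sys.argv)>1 else 5
F=[];P=[];M=[]
for k in range(n):
    if k: capture("top")
    o=get_obs();F.append(o["contact_force"]);P.append(o["tool_pos"]);M.append(o["moment"])
u=np.array([np.cos(np.radians(4.6)),np.sin(np.radians(4.6)),0])
P=np.mean(P,0);T=P+109.1*u;m=np.array([599.1,40.7,0])
v=np.array([-u[1],u[0],0])
print("t",round(o["time"],2),"tcp",P.round(2),"F",np.mean(F,0).round(2),"M",np.mean(M,0).round(3),"underside z",round(P[2]-6.1,2),"depth",round((T-m)@u,1),"lat",round((T-m)@v,1),"zyaw",round(yawz(o),2),"w",round(o["grip_width"],1))
E
python3 av.py
```

```text
t 17.18 tcp [498.02  32.85  46.94] F [-0.1  -0.38 -0.87] M [0.033 0.037 0.031] underside z 40.84 depth 7.7 lat 0.3 zyaw 94.64 w 13.7
```

Emit:
send_rows(series="-1 0 -0.12 0 0; -1 0 -0.24 0 0; -1 0 -0.24 0 0; -1 0.01 -0.24 0 0; -1 0.02 -0.24 0 0; -1 0.03 -0.24 0 0; -1 0.03 -0.24 0 0")

```text
time: 18.05
tool_pos: [505.4, 33.4, 46.1]
tcp_rot: [0.013, 1.571, 1.665]
contact_force: [0.1, 0.5, -0.8]
grip_width: 13.6
```

```bash
python3 av.py
```

```text
t 18.25 tcp [505.4   33.42  46.1 ] F [-0.49  0.04 -0.44] M [0.041 0.064 0.017] underside z 40.0 depth 15.1 lat 0.3 zyaw 94.64 w 14.3
```

Emit:
send_rows(series="-1 0.01 0 0 0; -1 0.015 0 0 0; -1 0.015 0 0 0")

```text
time: 18.62
tool_pos: [505.4, 33.4, 45.8]
tcp_rot: [-0.979, 1.571, 0.672]
contact_force: [-3.4, -0.5, 3.3]
grip_width: 13.8
```

```bash
python3 av.py 8
```

```text
t 18.98 tcp [505.39  33.39  45.74] F [-3.17 -0.51  4.24] M [-0.029  0.149 -0.035] underside z 39.64 depth 15.1 lat 0.2 zyaw 94.64 w 13.6
```

Emit:
send_rows(series="-1 -0.013 0 0 0; -1 -0.013 0 0 0; -1 -0.013 0 0 0")

```text
time: 19.35
tool_pos: [505.6, 33.4, 45.9]
tcp_rot: [-1.071, 1.571, 0.581]
contact_force: [-1.3, 0.1, 1.8]
grip_width: 13.8
```

```bash
python3 av.py 5
```

```text
t 19.55 tcp [505.54  33.41  45.9 ] F [-1.23 -0.53  1.64] M [-0.017  0.072 -0.017] underside z 39.8 depth 15.3 lat 0.2 zyaw 94.64 w 13.4
```

Emit:
send_rows(series="-1 -0.01 0 0 0; -1 -0.01 0 0 0; -1 -0.01 0 0 0")

```text
time: 19.92
tool_pos: [505.4, 33.5, 46.2]
tcp_rot: [0.628, 1.571, 2.28]
contact_force: [-0.9, -0.1, -1.5]
grip_width: 14.2
```

```bash
python3 av.py 5
```

```text
t 20.12 tcp [505.43  33.45  46.22] F [-0.13  0.12 -0.82] M [ 0.014  0.029 -0.011] underside z 40.12 depth 15.2 lat 0.3 zyaw 94.65 w 13.8
```

Emit:
send_rows(series="-1 0 -0.1 0 0; -1 0 -0.2 0 0; -1 0 -0.27 0 0; -1 0 -0.27 0 0; -1 0 -0.27 0 0")

```text
time: 20.75
tool_pos: [513.4, 34.1, 46.2]
tcp_rot: [1.059, 1.571, 2.711]
contact_force: [-0.1, 0.5, -1.0]
grip_width: 13.8
```

```bash
python3 av.py 5
```

```text
t 20.95 tcp [513.42  34.08  46.27] F [-0.45  0.21 -0.99] M [0.034 0.044 0.022] underside z 40.17 depth 23.2 lat 0.3 zyaw 94.64 w 13.7
```

Emit:
send_rows(series="-1 0 -0.06 0 0; -1 0 -0.12 0 0; -1 0 -0.16 0 0; -1 0 -0.16 0 0; -1 0 -0.16 0 0")

```text
time: 21.58
tool_pos: [518.2, 34.5, 46.3]
tcp_rot: [0.565, 1.571, 2.217]
contact_force: [-0.1, 0.7, -0.7]
grip_width: 13.9
```

```bash
python3 av.py 6
```

```text
t 21.82 tcp [518.25  34.47  46.28] F [-0.03  0.09 -1.  ] M [0.009 0.067 0.022] underside z 40.18 depth 28.0 lat 0.3 zyaw 94.65 w 13.8
```

Emit:
send_rows(series="-1 0 -0.06 0 0; -1 0 -0.12 0 0; -1 0 -0.16 0 0; -1 0 -0.16 0 0; -1 0 -0.16 0 0")

```text
time: 22.45
tool_pos: [523.1, 34.9, 46.3]
tcp_rot: [-0.707, 1.571, 0.945]
contact_force: [0.1, -0.5, -1.6]
grip_width: 14.0
```

```bash
python3 av.py 6
```

```text
t 22.7 tcp [523.09  34.86  46.28] F [-0.11 -0.1  -1.49] M [ 0.02   0.022 -0.   ] underside z 40.18 depth 32.9 lat 0.3 zyaw 94.65 w 13.5
```

Emit:
send_rows(series="-1 0 -0.06 0 0; -1 0 -0.12 0 0; -1 0 -0.12 0 0; -1 0 -0.12 0 0")

```text
time: 23.2
tool_pos: [526.3, 35.1, 46.2]
tcp_rot: [1.375, 1.57, 3.027]
contact_force: [-2.6, 0.4, -1.2]
grip_width: 14.0
```

```bash
python3 av.py 6
```

```text
t 23.45 tcp [526.38  35.17  46.19] F [-2.75 -0.33 -1.73] M [-0.001  0.497 -0.007] underside z 40.09 depth 36.2 lat 0.3 zyaw 94.65 w 13.6
```

Emit:
send_rows(series="-1 0 -0.06 0 0; -1 0 -0.12 0 0; -1 0 -0.16 0 0; -1 0 -0.16 0 0")

```text
time: 23.95
tool_pos: [531.4, 35.5, 46.2]
tcp_rot: [1.2, 1.57, 2.852]
contact_force: [-3.7, 0.2, -1.3]
grip_width: 14.1
```

```bash
python3 av.py 6
```

```text
t 24.2 tcp [531.38  35.55  46.21] F [-3.08 -0.29 -1.67] M [-0.018  0.703  0.004] underside z 40.11 depth 41.2 lat 0.3 zyaw 94.65 w 14.0
```

Emit:
send_rows(series="-1 0 -0.06 0 0; -1 0 -0.12 0 0; -1 0 -0.18 0 0; -1 0 -0.18 0 0; -1 0 -0.18 0 0")

```text
time: 24.82
tool_pos: [536.7, 36.0, 46.2]
tcp_rot: [1.352, 1.57, 3.004]
contact_force: [-5.0, -0.9, -1.1]
grip_width: 13.9
```

```bash
python3 av.py 8
python3 - <<'E'
from h import *
for n,(r,c) in (("side",(slice(150,250),slice(230,350))),("top",(slice(150,270),slice(220,340)))):
    p,q=shot(n,"z_"+n)
    for th in ["gauge_tip","mouth","knob_grip"]: print(n,th,[(round(d["score"],2),d["point"]) for d in place_of(p,th)][:2])
    i=cv2.resize(cv2.imread(f"pics/z_{n}.png")[r,c],None,fx=5,fy=5,interpolation=3)
    cv2.imwrite(f"pics/z1_{n}.png",np.clip((i/255.)**.6*255,0,255).astype('uint8'))
p,q=shot("wrist","z_wrist")
E
```

```text
t 25.18 tcp [536.67  35.98  46.23] F [-4.73 -0.4  -0.97] M [-0.049  0.953  0.021] underside z 40.13 depth 46.5 lat 0.3 zyaw 94.65 w 13.6
side gauge_tip [(0.57, [374.6, 150.1, 1.6])]
side mouth [(0.82, [602.3, 41.4, 37.5]), (0.58, [760.3, 42.9, 37.8])]
side knob_grip [(0.83, [635.7, 43.0, 151.7])]
top gauge_tip [(0.6, [382.1, 152.2, 2.7])]
top mouth [(0.89, [758.4, 46.2, 36.4])]
top knob_grip [(0.49, [640.6, 43.6, 148.7])]
```

View pics/z1_side.png

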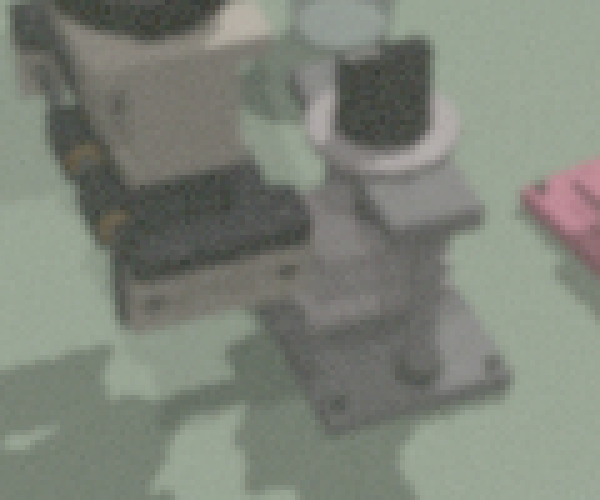

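View pics/z1_top.png

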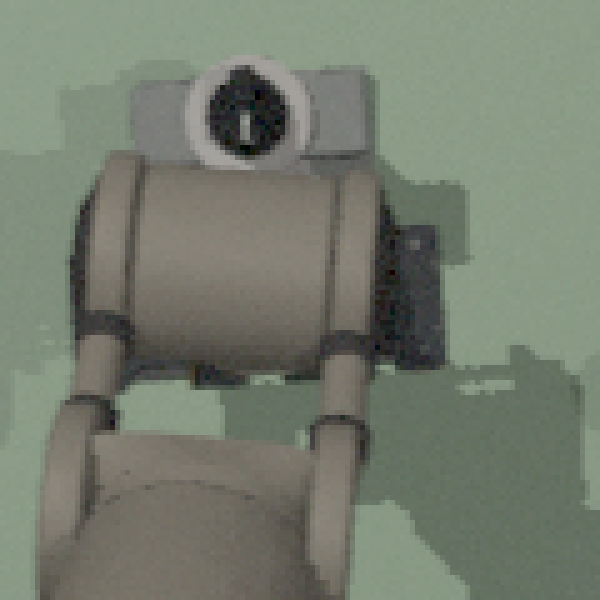

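Emit:
send_rows(series="-1 0 0 0 0; -1 0 0 0 0; -1 0 0 0 0; -1 0 0 0 0")

```text
time: 26.12
tool_pos: [536.7, 36.0, 46.2]
tcp_rot: [1.235, 1.57, 2.887]
contact_force: [-4.5, -0.5, -0.9]
grip_width: 13.7
```

```bash
python3 av.py 6; python3 -c "
from plant import *
print(close_job())"
```

```text
t 26.38 tcp [536.67  35.99  46.22] F [-4.91 -0.2  -1.09] M [-0.034  0.957  0.025] underside z 40.12 depth 46.5 lat 0.3 zyaw 94.65 w 14.0
the job is handed in; nothing more can be done
None
```

I reset the knob, slid the smaller gauge into the clamp until it dragged, and handed the job in at about 26 s with the gauge still gripped. No verdict was reported.

- **Knob:** I turned it about 34° anticlockwise until the resisting moment rose sharply to about 0.7 N m at the stop. Pictures afterwards show its white mark pointing straight at the mouth.
- **Gauge:** I took the smaller of the two, 108 mm from handle centre to tip. The blade was lined up to within about 0.2° of the clamp and 0.3 mm of the mouth's middle. It went in about 46 mm, and the handle centre ended about 60 mm up.
- **Drag:** Contact with the upper plate began at about 33–36 mm. From the taper I work out a lift of roughly 1.0–1.5 mm, inside the snug range, but I could not measure the lift directly.
- **Last check:** The pose and the 13.7–14.0 mm grip were steady. The push read about 4.8 N, above the 3 N asked for; I think part of it is the blade rubbing on the lower plate. The networks could no longer see the inserted tip, so the depth comes from the arm's position. The bottle, beaker and tube rack were not touched.

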